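# Seat the matching pitch comb leaf in a lead screw's thread

### The arm

A 6-joint arm with a two-finger parallel gripper is mounted at the origin on the work surface. World frame = base frame: x ahead of the robot, y to its left, z up, the work surface at z = 0. Lengths are in m, angles in rad, forces in N, time in s.
With the tool pointing down it reaches from about 0.35 to 0.925 m from the base axis. Payload 6.4 kg.
Tool frame: the origin (TCP) lies midway between the tips of the shut fingers; the grasp point (between the pads) lies 19 mm behind it; z points along the fingers, x is the direction in which the jaws open and shut, and the axes are right-handed (so a half turn about z gives the same grasp; the last joint's range is limited). The gripper opens to 85 mm and grips with 20 to 120 N. Pads are 22 mm wide; open, the fingers measure 114 mm over their backs; the gripper's body (76 mm by 85 mm) begins 54 mm behind the grasp point. The pads swing forward as they close: fully open they stand 13 mm farther back than shut.
Start: joints at [1.113, 0.245, 1.558, -0, 1.339, -0.174], TCP at [0.182, 0.624, 0.231] pointing down, gripper open.
Joint ranges: [-3.13, 3.13], [-1.02, 2.26], [0.13, 2.54], [-0.95, 4.09], [0.21, 2.88], [-2.74, 2.74]. Speed limits (rad/s): [2.57, 2.57, 3.14, 3.14, 3.14, 3.14].

### API

Orientations are given as a rotation vector (axis times angle).
In Python, from cell import robot, eyes gives the robot as it stands.
- The arm moves only by the tool arm_command, never from a script. Its argument "motion" is text: rows parted by semicolons, each of 5 numbers parted by spaces: the closure, from 0 (fully open) to 1 (shut), then the shift along the tool's x, y, z in m, then the turn about the tool's z in degrees. In form: claw x y z yaw; .... A call has 1 to 5 rows; each row is the pose to reach, as a shift and turn from the pose measured when the call began, along the tool's axes at that moment; what a row does not reach only later rows make up. A row lasts 1/8 s, in which the tool goes at most 62.5 mm and 10.7 degrees, less where a joint would pass 70% of its speed; a pose out of reach is approached as far as the arm can. A call with a gripper value outside its range is refused whole. The fingers move at their own pace and stop on an object; "grip_force" is the grip in N (left out, the last holds). Time passes only in rows, so rows that repeat a pose let the fingers close. It gives the time, the measured TCP pose, the force and the opening at its end, in the units of the state.
- robot.get_obs(): the state, without advancing time (a new reading comes with each control period).
- eyes.read_camera(name): name is "scene" or "side" or "wrist"; returns (picture, depth): 480x640x3 uint8, red, green, blue; 480x640 float32, m along the optical axis (not along the pixel's ray), 0 where there is no reading.
- eyes.get_calibration(name): a dict with "mtx" (3x3 intrinsics, pixels), "k1" (the pictures are not rectified: a ray, as slopes to the right and down, at radius r is drawn at 1 + k1 r^2 times it, then the intrinsics apply), "rvec" (rotation vector, rad) and "tvec" (3), from world to camera coordinates, as OpenCV has them. Camera axes: x right, y down, z forward; pixel columns grow to the right and rows downward; lengths in m; the calibration is good to about 2 mm. A picture is of the moment at which its call begins: read the wrist's pose just before it. get_calibration takes no time and is no camera call; for the wrist camera it gives the pose at the moment of the call.
- robot.job_done(): hands the job in, once; it reports no verdict.
The state is a dict: "time": time; "qpos": joint angles; "qd": joint speeds; "tau": joint torques, N m; "eef_pos": TCP position; "orientation": TCP orientation; "wrist_force": force on the tool from outside, world axes, zero at the start; "moment": the same for the moment, N m; "opening": finger opening in m.
Only numpy, scipy, OpenCV 4.12 (cv2) and the standard library are available. Lean on these libraries where they do the work, as an engineer would, in place of code of your own. Each camera call takes 0.05 s, during which the arm holds its last target. There are 200 camera calls.

### The job

Check the thread of the lead screw held in the stand: take by its finger tab the comb leaf whose teeth match the screw's thread, lay it on the stand's ledge, teeth towards the screw, and feel for the grooves until all its teeth drop fully home. Press it home against the screw with about 6 N for half a second to check that it sits square and flat, never letting the force between leaf and screw reach 20 N, then let go and leave it lying seated. Leave the other leaves and everything else on the bench where they are.

Things in the scene. Friction and masses are not known exactly. Their poses are not given: they have to be found in the camera images.
- leaf_mid: bright steel comb leaf lying flat, loose, about 160 g: blade 5 mm thick, 68 mm wide (its y) and 50 mm deep (x from -32 to +18 mm), with 6 square-cut teeth 10 mm apart standing 4 mm out of the edge at x = +18 mm, and an upright finger tab. Origin on the underside, mid-width; x points to the teeth, z up. This is the leaf that matches the screw.
- leaf_mid_tab (a point): the finger tab of leaf_mid (the other leaves have the same): a plate standing up from the blade at leaf x = -22 mm, 10 mm thick (x), 30 mm wide (y), its top 40 mm above the underside. This point is its middle, 30 mm above the underside; axes as the leaf's
- leaf_mid_teeth (a point): the middle of leaf_mid's toothed edge, on the underside at the roots of the teeth, leaf x = +18 mm; the teeth are as thick as the blade and stand 4 mm further to +x, 5 mm wide at the root and 4 mm at the tip
- leaf_fine: bright steel comb leaf lying flat, loose, about 160 g: blade 5 mm thick, 68 mm wide (its y) and 50 mm deep (x from -32 to +18 mm), with 8 square-cut teeth 7 mm apart standing 3 mm out of the edge at x = +18 mm, and an upright finger tab. Origin on the underside, mid-width; x points to the teeth, z up. Too fine for the screw; it stays where it is.
- leaf_coarse: bright steel comb leaf lying flat, loose, about 160 g: blade 5 mm thick, 68 mm wide (its y) and 50 mm deep (x from -32 to +18 mm), with 4 square-cut teeth 14 mm apart standing 5.6 mm out of the edge at x = +18 mm, and an upright finger tab. Origin on the underside, mid-width; x points to the teeth, z up. Too coarse for the screw; it stays where it is.
- stand: fixed aluminium checking stand, base 140 (x) by 180 (y) by 12 mm, origin under its centre, x from ledge to screw, z up. Flat ledge 30 mm above the bench, x = -65 to +13, y = -75 to +75 mm; beyond it the lead screw lies along y between two grey cheeks (y = +-75 to +-88, x = 10 to 62 mm, 58 mm high)
- stand_mark (a point): reference point of the stand, at stand x = +15, y = 0, z = 30 mm: level with the ledge, on the line of the thread's crests. Axes as the stand's. With its teeth fully home the leaf's origin lies at x = -18 mm, z = 0 here (crests bottom between the teeth); with tooth tips on crests it stops at x = -22 mm
- screw: steel lead screw fixed in the stand (neither turns nor shifts), 40 mm outer diameter, along the stand's y, axis 32.5 mm above the bench, origin at mid-length. Square thread, 10 mm pitch, 4.6 mm deep, flat crests 4.2 mm wide, from about y = -60 to +55 mm. Dry: sliding a leaf along the crests takes up to about as much force as it is pushed with
- screw_end (a point): the screw's plain end at stand y = -93 mm. Neither this nor the screw's pose tells where the crests lie along y: that varies from start to start and must be seen or felt. A seated leaf has about 0.4 mm play along y; anywhere else its teeth ride on the crests. Contact is rigid: force rises fast
- vial_a: small amber bottle with black cap, 26 mm across, 55 mm high, origin under its centre; leave it alone
- vial_b: the other small amber bottle, same size; leave it alone
- collar: dark steel shaft collar lying flat, 44 mm across, 14 mm high, origin under its centre; leave it alone
- driver: screwdriver, 170 mm long, lying on the bench; leave it alone
- beaker: white cup 64 mm across, 80 mm high, origin under its centre; leave it alone
Mind the look-alikes: they are no part of the job. Leave any yellow look-alike of the leaf_mid alone. Leave any yellow look-alike of the stand alone.

How it is judged:
On the way:
1. the matching leaf is pressed home with more than 3 N, square and flat in the thread (x of leaf_mid in the frame of stand_mark between -0.0195 and -0.015 m and y of leaf_mid in the frame of stand_mark between -0.025 and 0.025 m and z of leaf_mid in the frame of stand_mark between -0.002 and 0.002 m and angle between the x axis of leaf_mid and the x axis of stand_mark, either way round below 0.05 rad and angle between leaf_mid's own z axis and vertical below 0.05 rad and contact force between leaf_mid and screw above 3 N), for 0.3 s.
At the end, for the whole second after the job is handed in: leaf_mid lies at rest and released on the ledge with its teeth home in the thread: its origin between x = -19.5 and -15 mm, within 25 mm of the middle in y and within 2 mm of the ledge's height in the stand_mark frame, square to the screw and level within 0.05 rad (x of leaf_mid in the frame of stand_mark between -0.0195 and -0.015 m and y of leaf_mid in the frame of stand_mark between -0.025 and 0.025 m and z of leaf_mid in the frame of stand_mark between -0.002 and 0.002 m and angle between the x axis of leaf_mid and the x axis of stand_mark, either way round below 0.05 rad and angle between leaf_mid's own z axis and vertical below 0.05 rad and linear speed of leaf_mid below 0.01 m/s and angular speed of leaf_mid below 0.1 rad/s); the robot touches nothing.
It fails at once if more than 20 N between the leaf and the screw (contact force between leaf_mid and screw above 20 N).
It fails at once if the robot touches the screw with more than 5 N (contact force between any of the fingers, the arm and screw above 5 N).
It fails at once if another leaf is used on the screw (contact force between any of leaf_fine, leaf_coarse and screw above 0.5 N).
It fails at once if another leaf or a bystander is moved more than 15 mm (distance of any of leaf_fine, leaf_coarse, vial_a, vial_b, collar, driver, beaker from where it was at the start of the episode above 0.015 m).
It also fails if it takes over 54 s, if anything falls off the work surface, if the arm or the gripper's body presses on something with over 40 N, if the wrist force passes 120 N, or if a joint passes its speed limit or range.

## Working session

There is one attempt and no reset: what is moved stays moved. The work goes in short steps, Python scripts to look and compute and a tool call to move; the robot and the scene stay as the last step left them, time stands still between calls to the robot, and variables do not carry over. Pictures are saved under pics/ and viewed, about 8 in all and at most 12, crops included, and the job is handed in when it is done.

Besides the shell and the picture viewer there is one more tool, called after "Call:" as name(argument=value, ...) on one line, values as JSON. arm_command: Moves the arm, as the interface text tells. Its arguments: {"type":"object","properties":{"motion":{"type":"string"},"grip_force":{"type":"number"}},"required":["motion"]}

```bash
mkdir -p pics; ls; cat > h.py <<'E'
import numpy as np, cv2
from cell import robot, eyes
def cal(n):
    c=eyes.get_calibration(n); return np.array(c["mtx"],float),c["k1"],cv2.Rodrigues(np.array(c["rvec"],float))[0],np.array(c["tvec"],float).ravel()
def dist(k1): return np.array([k1,0,0,0,0.])
def plane(c,px,z):
    K,k1,R,t=c; px=np.array(px,float).reshape(-1,1,2)
    u=cv2.undistortPoints(px,K,dist(k1)).reshape(-1,2)
    d=np.c_[u,np.ones(len(u))]@R; o=-R.T@t
    return o+d*((z-o[2])/d[:,2])[:,None]
def proj(c,P):
    K,k1,R,t=c
    return cv2.projectPoints(np.array(P,float).reshape(-1,1,3),cv2.Rodrigues(R)[0],t,K,dist(k1))[0].reshape(-1,2)
def snap(n,f=None):
    c=cal(n); im,d=eyes.read_camera(n); im=im[:,:,::-1].copy()
    if f: cv2.imwrite("pics/"+f,im); np.savez("pics/"+f+".npz",im=im,d=d,K=c[0],k1=c[1],R=c[2],t=c[3])
    return c,im,d
def load(f):
    z=np.load("pics/"+f+".npz"); return (z["K"],float(z["k1"]),z["R"],z["t"]),z["im"],z["d"]
E
python3 - <<'E'
from h import *
snap("scene","s1.png");snap("side","d1.png");snap("wrist","w1.png")
o=robot.get_obs();print({k:np.round(v,3) for k,v in o.items()})
a=[cv2.imread(f"pics/{n}1.png") for n in "sdw"]
E
```

```text
pics
{'time': np.float64(0.15), 'qpos': array([ 1.113,  0.246,  1.559,  0.   ,  1.339, -0.174]), 'qd': array([-0.002, -0.002, -0.004,  0.001, -0.   ,  0.002]), 'tau': array([ 1.0000e-03, -4.2999e+01, -3.2655e+01, -0.0000e+00,  4.0000e-03,
        0.0000e+00]), 'eef_pos': array([0.182, 0.624, 0.23 ]), 'orientation': array([ 2.513e+00,  1.885e+00, -2.000e-03]), 'wrist_force': array([-0.014, -0.202,  0.437]), 'moment': array([-0.008,  0.004, -0.057]), 'opening': np.float64(0.086)}
```

View pics/s1.png

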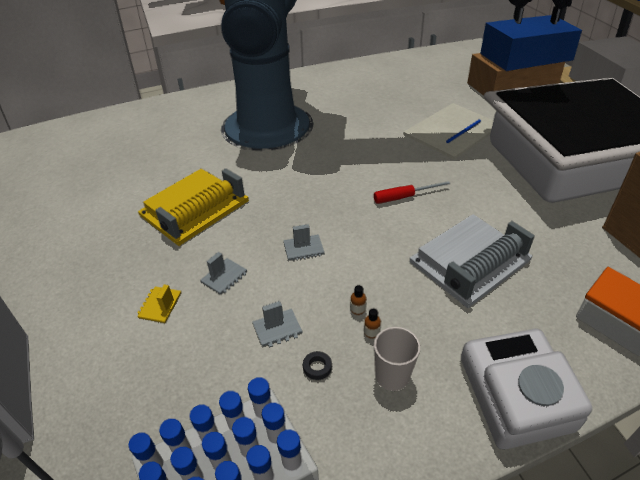

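View pics/d1.png

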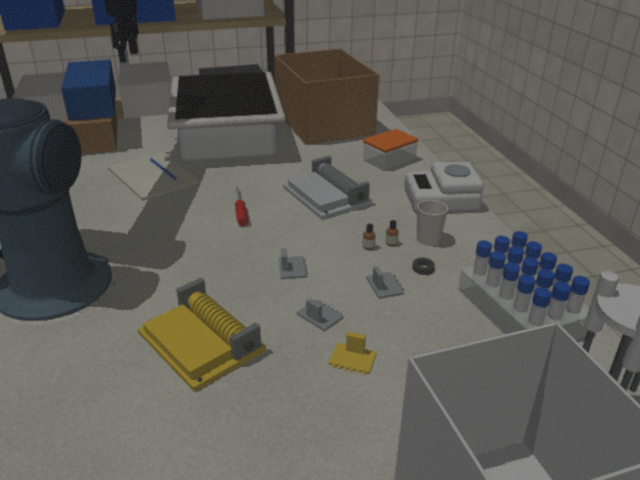

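The scene view shows a grey stand at (472,258) and a yellow look-alike stand at (195,205). The possible leaves are grey at (303,243), (223,272) and (277,325), plus a yellow look-alike at (160,303). I'll crop in close to count teeth.

```bash
python3 - <<'E'
from h import *
c,im,d=load("s1.png")
def cr(u,v,w,h,W,H): return cv2.resize(im[v-h:v+h,u-w:u+w],(W,H),interpolation=cv2.INTER_CUBIC)
top=np.hstack([cr(u,v,30,30,266,266) for u,v in [(303,243),(223,272),(277,325)]])
bot=cr(472,258,70,50,420,300)
out=np.zeros((570,798,3),np.uint8);out[:266]=top;out[268:568,:420]=bot
cv2.imwrite("pics/c1.png",out)
for n,p in dict(A=(303,250),B=(223,277),C=(277,330),stand=(462,262)).items(): print(n,plane(c,[p],0.005 if n!="stand" else .03).round(3))
E
```

```text
A [[ 0.465 -0.07   0.005]]
B [[ 0.475 -0.223  0.005]]
C [[ 0.62  -0.169  0.005]]
stand [[0.621 0.167 0.03 ]]
```

View pics/c1.png

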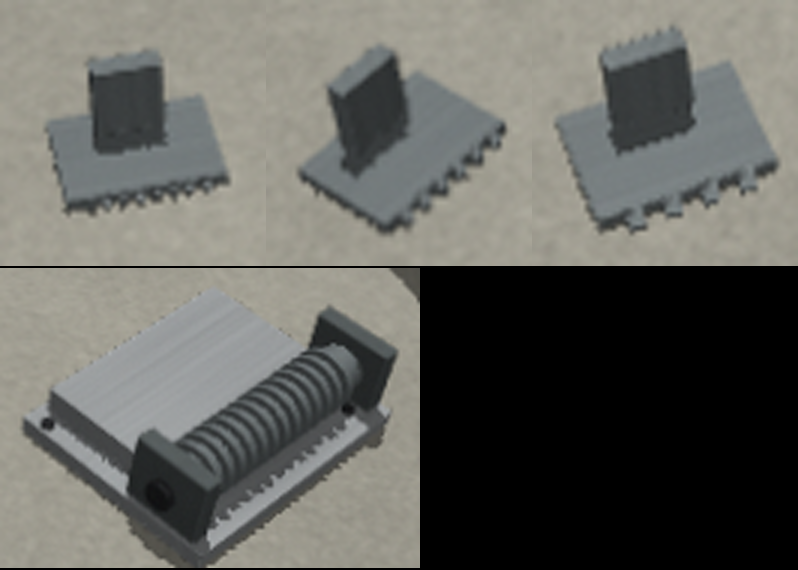

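The crops show 8 teeth on A (303,243), so it is fine; 4 on C (277,325), so coarse; and 6 on B (223,272), so B is leaf_mid, at about (0.475,-0.223). The grey stand is at (472,258).

```bash
python3 - <<'E'
from h import *
c=cal("wrist");o=robot.get_obs()
RT=cv2.Rodrigues(o["orientation"])[0]
print(c[0],c[1]); cp=-c[2].T@c[3]
print("cam in tool",RT.T@(cp-o["eef_pos"]),"\ncam axes in tool\n",(RT.T@c[2].T).round(3))
for P in [(.66,.167,.25),(.475,-.223,.2)]: print((RT.T@(np.array(P)-o["eef_pos"])).round(3))
# stand corners depth check from scene
c,im,d=load("s1.png")
K,k1,R,t=c
vv,uu=np.mgrid[200:310,400:545]
u=cv2.undistortPoints(np.c_[uu.ravel(),vv.ravel()].astype(float).reshape(-1,1,2),K,dist(k1)).reshape(-1,2)
z=d[vv,uu].ravel()
P=(np.c_[u*z[:,None],z]-t)@R
m=(abs(P[:,2]-.03)<.003)&(P[:,0]<.9)
X=P[m]; r=cv2.minAreaRect(X[:,:2].astype(np.float32)); print(m.sum(),r,X[:,2].mean())
E
```

```text
[[364.32882986   0.         321.2215247 ]
 [  0.         364.32882986 243.19602223]
 [  0.           0.           1.        ]] -0.06352488890975745
cam in tool [ 0.00036487 -0.08103678 -0.1422315 ] 
cam axes in tool
 [[ 1.     0.001  0.001]
 [-0.001  0.95   0.311]
 [-0.    -0.311  0.95 ]]
[-0.304  0.587 -0.019]
[-0.731  0.519  0.031]
2427 ((0.600108802318573, 0.20068518817424774), (0.12870749831199646, 0.18025217950344086), 16.518592834472656) 0.029275072638514785
```

Call:
arm_command(motion="0 -0.029 0.056 0.003 0; 0 -0.058 0.112 0.006 0; 0 -0.087 0.168 0.009 0; 0 -0.115 0.224 0.012 0; 0 -0.144 0.28 0.015 0")

```text
time: 0.78
eef_pos: [0.4092, 0.4073, 0.2155]
orientation: [2.513, 1.885, -0.002]
wrist_force: [0.8, 0.7, 0.1]
opening: 0.0855
```

Call:
arm_command(motion="0 -0.029 0.056 0.01 0; 0 -0.058 0.112 0.02 0; 0 -0.087 0.168 0.03 0; 0 -0.115 0.224 0.03 0; 0 -0.144 0.28 0.03 0")

```text
time: 1.4
eef_pos: [0.634, 0.1936, 0.185]
orientation: [2.513, 1.885, -0.003]
wrist_force: [0.5, 0.8, 0.4]
opening: 0.0856
```

```bash
python3 - <<'E'
from h import *
snap("wrist","w2.png")
o=robot.get_obs();print(o["time"],o["eef_pos"],o["qd"].round(3))
E
```

```text
1.45 [0.63884775 0.18764315 0.18533503] [ 0.057 -0.048  0.055  0.023  0.011  0.11 ]
```

View pics/w2.png

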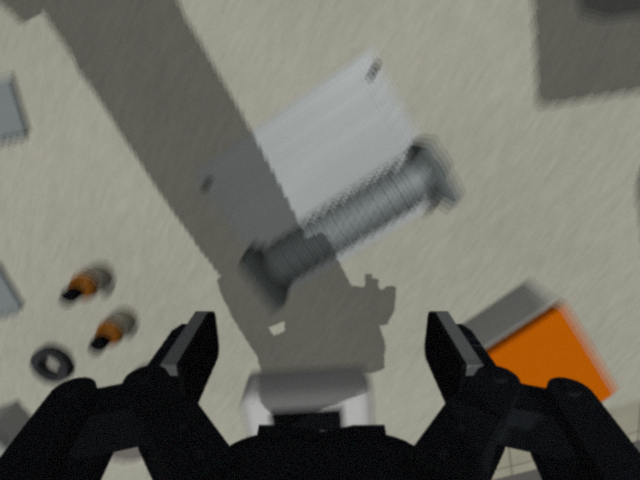

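The picture is blurred because the arm was still moving. It shows the stand centred near (335,190), with the screw running from (265,270) to (435,170). I'll retake it now the arm has settled and fit the stand from depth.

```bash
cat >> h.py <<'E'
def cloud(c,d,u0,u1,v0,v1):
    K,k1,R,t=c; vv,uu=np.mgrid[v0:v1,u0:u1]
    u=cv2.undistortPoints(np.c_[uu.ravel(),vv.ravel()].astype(float).reshape(-1,1,2),K,dist(k1)).reshape(-1,2)
    z=d[vv,uu].ravel(); return (np.c_[u*z[:,None],z]-t)@R, z>0
E
python3 - <<'E'
from h import *
c,im,d=snap("wrist","w3.png")
o=robot.get_obs();print(o["time"],o["eef_pos"],o["qd"].round(3))
P,ok=cloud(c,d,180,480,30,330)
for a,b in [(-.004,.004),(.009,.015),(.026,.034),(.045,.056),(.0565,.06)]:
    m=ok&(P[:,2]>a)&(P[:,2]<b); X=P[m]
    if len(X): print(a,b,len(X),X[:,2].mean().round(4),cv2.minAreaRect(X[:,:2].astype(np.float32)))
cv2.imwrite("pics/w3c.png",cv2.resize(im[30:330,180:480],(600,600),interpolation=cv2.INTER_CUBIC))
E
```

```text
1.5 [0.63644635 0.19044934 0.18520323] [ 0.076 -0.041  0.06   0.043  0.024  0.036]
-0.004 0.004 52325 -0.0004 ((0.6239857077598572, 0.19904360175132751), (0.30796441435813904, 0.2784222364425659), 73.52919006347656)
0.009 0.015 5945 0.0117 ((0.6632948517799377, 0.226279154419899), (0.2732585370540619, 0.18032674491405487), 16.570066452026367)
0.026 0.034 19261 0.0297 ((0.6573191285133362, 0.2175794541835785), (0.26727020740509033, 0.171543151140213), 7.800294399261475)
0.045 0.056 5631 0.0488 ((0.6337924003601074, 0.2178698480129242), (0.05164642632007599, 0.17661812901496887), 16.804643630981445)
0.0565 0.06 1983 0.0576 ((0.6338982582092285, 0.21765077114105225), (0.05159880593419075, 0.1752026528120041), 16.838783264160156)
```

View pics/w3c.png

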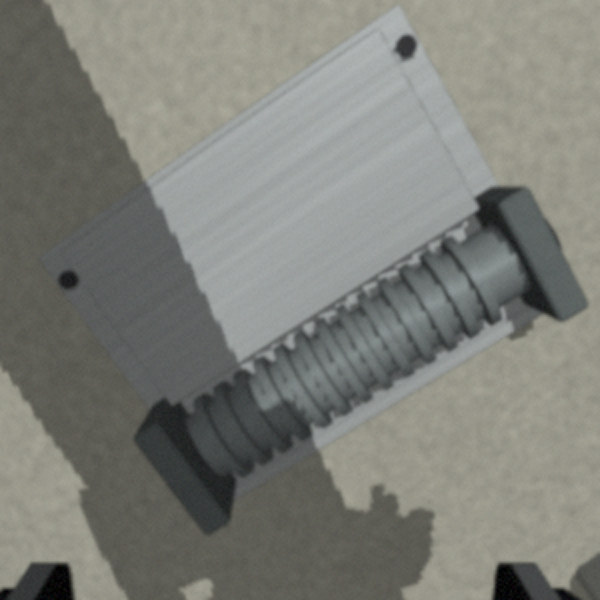

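```bash
cat >> h.py <<'E'
A=np.deg2rad(16.8); SX=np.array([np.cos(A),np.sin(A),0]); SY=np.array([-np.sin(A),np.cos(A),0])
MARK=np.array([.6339,.2176,0])-.021*SX+np.array([0,0,.03])
def S2W(p): p=np.atleast_2d(p); return MARK+p[:,:1]*SX+p[:,1:2]*SY+p[:,2:3]*np.array([0,0,1.])
E
python3 - <<'E'
from h import *
c,im,d=load("s1.png")
p=plane(c,[(219.9,292.8),(246.9,271.3)],.003); print(p, np.rad2deg(np.arctan2(p[1,1]-p[0,1],p[1,0]-p[0,0]))-90)
c,im,d=load("w3.png")
# rectify in mark frame, z=0 ; rows x 
s=5; xs=np.arange(-15,45,1/s); ys=np.arange(-80,80,1/s)
X,Y=np.meshgrid(xs,ys,indexing="ij")
outs=[]
for z in (.0025,.0225):
    q=proj(c,S2W(np.c_[X.ravel()/1e3,Y.ravel()/1e3,np.full(X.size,z)])).reshape(*X.shape,2).astype(np.float32)
    g=cv2.remap(im,q[...,0],q[...,1],cv2.INTER_CUBIC); 
    for y in range(-80,80,10): cv2.line(g,(int((y+80)*s),0),(int((y+80)*s),6),(0,0,255),1)
    outs.append(g[:290])
cv2.imwrite("pics/rect.png",np.vstack(outs))
E
```

```text
[[ 0.50736238 -0.23646114  0.003     ]
 [ 0.47590106 -0.17986376  0.003     ]] 29.06878323003137
```

View pics/rect.png

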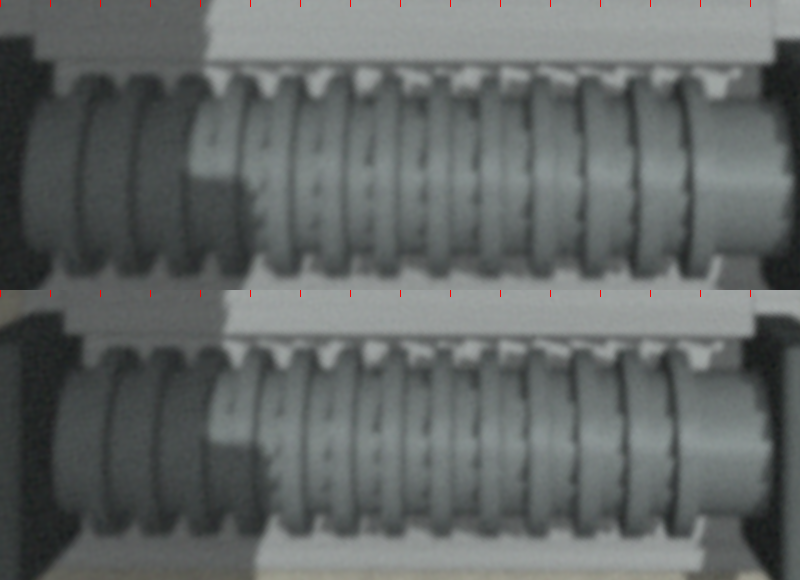

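Crests at the ledge side lie at mark y ≈ -2.4 + 10k mm, so the seated leaf's y is about -2.4 mm. Next I go above the leaf.

Call:
arm_command(motion="0 -0.056 -0.007 0 5; 0 -0.113 -0.014 0 11; 0 -0.17 -0.021 0 16; 0 -0.226 -0.028 0 22; 0 -0.28 -0.035 0 27")

```text
time: 2.12
eef_pos: [0.5216, -0.0687, 0.1856]
orientation: [2.887, 1.233, -0.001]
wrist_force: [0.2, -0.5, 0.2]
opening: 0.0854
```

```bash
cat >> h.py <<'E'
def rel(P,o=None):
    o=o or robot.get_obs(); RT=cv2.Rodrigues(o["orientation"])[0]
    return (RT.T@(np.array(P)-o["eef_pos"])).round(4), np.rad2deg(np.arctan2(RT[1,0],RT[0,0])).round(2), RT[2].round(4)
E
python3 - <<'E'
from h import *
print(rel((.455,-.228,.15)))
E
```

```text
(array([-0.1611,  0.0619,  0.0359]), np.float64(46.27), array([-0.0014,  0.0018, -1.    ]))
```

Call:
arm_command(motion="0 -0.053 0.02 0.012 5; 0 -0.107 0.041 0.024 10; 0 -0.161 0.062 0.03 14; 0 -0.161 0.062 0.03 14")

```text
time: 2.62
eef_pos: [0.4535, -0.2301, 0.1553]
orientation: [3.019, 0.864, -0.002]
wrist_force: [0.9, 0.6, -0.7]
opening: 0.0854
```

```bash
python3 - <<'E'
from h import *
c,im,d=snap("wrist","w4.png")
print(robot.get_obs()["time"],rel((.455,-.228,.15)))
P,ok=cloud(c,d,100,540,20,460)
L=np.array([.474,-.218])
n=np.linalg.norm(P[:,:2]-L,axis=1)<.06
for a,b in [(.003,.007),(.0365,.042)]:
    m=ok&n&(P[:,2]>a)&(P[:,2]<b); X=P[m]
    if len(X): print(a,len(X),X[:,2].mean().round(4),cv2.minAreaRect(X[:,:2].astype(np.float32)))
E
```

```text
2.675 (array([ 0.001 , -0.0001,  0.0055]), np.float64(32.11), array([-9.e-04,  1.e-03, -1.e+00]))
0.003 4310 0.0047 ((0.46863067150115967, -0.2175973802804947), (0.054211005568504333, 0.06852634996175766), 32.01835250854492)
0.0365 509 0.0396 ((0.4539751410484314, -0.22609850764274597), (0.009551864117383957, 0.029533080756664276), 31.923683166503906)
```

View pics/w4.png

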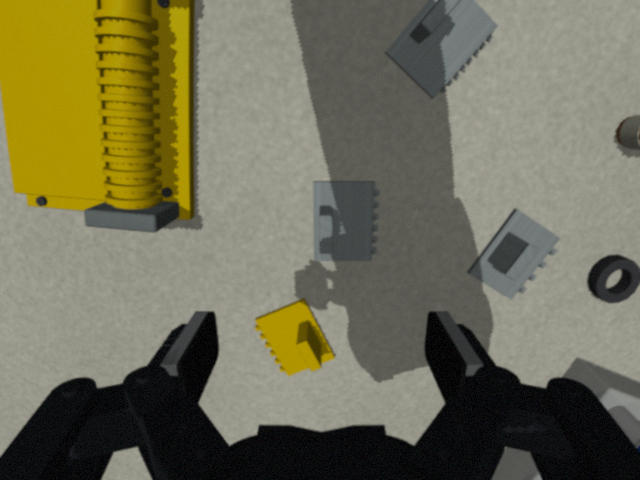

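The view confirms the leaf at (345,221): 6 teeth on the +tool-x side and its tab at (327,228). Its angle is 32.0°, in line with the jaws, so I descend.

Call:
arm_command(motion="0 0.001 -0.002 0.05 0; 0 0.001 -0.002 0.1 0; 0.3 0.001 -0.002 0.135 0; 0.5 0.001 -0.002 0.142 0; 0.5 0.001 -0.002 0.142 0", grip_force=40)

```text
time: 3.3
eef_pos: [0.4547, -0.2261, 0.0142]
orientation: [3.017, 0.871, -0.0]
wrist_force: [0.5, -0.1, 0.4]
opening: 0.0423
```

```bash
python3 - <<'E'
from h import *
print(rel((.454,-.2265,.013)),robot.get_obs()["opening"],robot.get_obs()["wrist_force"])
E
```

```text
(array([-0.0009, -0.    ,  0.0012]), np.float64(32.19), array([-7.0e-04,  1.5e-03, -1.0e+00])) 0.04233989670657713 [ 0.459984   -0.07198902  0.37478073]
```

Call:
arm_command(motion="0.8 -0.001 0 0.001 0; 1 -0.001 0 0.001 0; 1 -0.001 0 0.001 0; 1 -0.001 0 0.001 0; 1 -0.001 0 0.001 0", grip_force=40)

```text
time: 3.92
eef_pos: [0.455, -0.2274, 0.0148]
orientation: [3.015, 0.87, 0.002]
wrist_force: [-0.5, 1.0, 8.1]
opening: 0.0092
```

Call:
arm_command(motion="1 0 0 -0.002 0; 1 0 0 -0.04 0; 1 0 0 -0.1 0; 1 0 0 -0.15 0")

```text
time: 4.42
eef_pos: [0.4544, -0.2268, 0.1666]
orientation: [3.015, 0.87, 0.003]
wrist_force: [0.7, -0.3, -1.5]
opening: 0.0098
```

```bash
python3 - <<'E'
from h import *
# target: tab at mark (-.060,-.0024), TCP z .12
T=S2W([-.064,-.0024,0])[0]; T[2]=.13
o=robot.get_obs();print(o["time"],o["eef_pos"],o["opening"],o["wrist_force"],MARK,T,rel(T))
E
```

```text
4.425 [ 0.45439374 -0.22681496  0.16662657] 0.009823422143122016 [ 0.69664942 -0.2914152  -1.51790765] [0.61379629 0.21153033 0.03      ] [0.55322152 0.19073473 0.13      ] (array([ 0.306 , -0.3009,  0.0355]), np.float64(32.18), array([ 5.0e-04,  4.4e-03, -1.0e+00]))
```

Call:
arm_command(motion="1 0.04 -0.04 0 2; 1 0.08 -0.08 0 4; 1 0.12 -0.12 0 6; 1 0.16 -0.16 0 8; 1 0.2 -0.2 0 10")

```text
time: 5.05
eef_pos: [0.5169, 0.0508, 0.1657]
orientation: [3.079, 0.601, 0.003]
wrist_force: [0.7, -0.4, -1.6]
opening: 0.0092
```

```bash
python3 - <<'E'
from h import *
T=S2W([-.064,-.0024,0])[0]; T[2]=.12
print(rel(T))
E
```

```text
(array([ 0.0863, -0.1162,  0.0453]), np.float64(22.1), array([ 0.001 ,  0.0042, -1.    ]))
```

Call:
arm_command(motion="1 0.03 -0.04 0.01 2; 1 0.06 -0.08 0.02 4; 1 0.086 -0.116 0.035 5.3; 1 0.086 -0.116 0.045 5.3; 1 0.086 -0.116 0.045 5.3")

```text
time: 5.68
eef_pos: [0.5518, 0.19, 0.1188]
orientation: [3.104, 0.459, -0.002]
wrist_force: [0.1, -0.5, -1.6]
opening: 0.0097
```

```bash
python3 - <<'E'
from h import *
T=S2W([-.064,-.0024,0])[0]; T[2]=.06
c,im,d=snap("wrist","w5.png")
print(rel(T),robot.get_obs()["qd"].round(3))
cv2.imwrite("pics/w5c.png",cv2.resize(im[80:400,180:580],(800,640))[:600])
P,ok=cloud(c,d,100,600,20,460)
m=ok&(P[:,2]>.0565)&(P[:,2]<.06)&(P[:,0]>.58); print(m.sum(),cv2.minAreaRect(P[m][:,:2].astype(np.float32)))
E
```

```text
(array([ 0.0011, -0.001 ,  0.0597]), np.float64(16.77), array([-1.0e-04,  4.1e-03, -1.0e+00])) [-0.012 -0.02  -0.014  0.001 -0.002  0.001]
2340 ((0.6338670253753662, 0.21791478991508484), (0.05133536458015442, 0.17500106990337372), 16.583723068237305)
```

View pics/w5c.png

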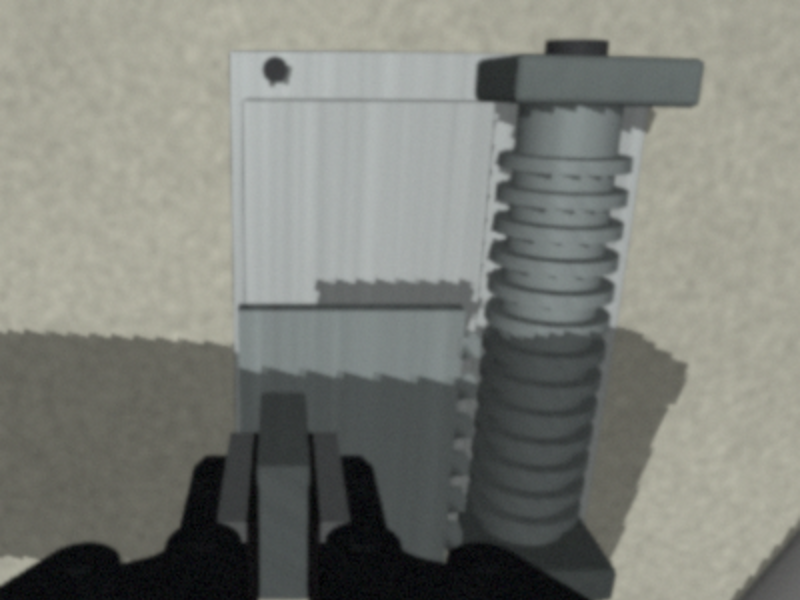

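The leaf is held level at centre-left, about 10 mm clear of the crest line and parallel to the screw. I'll lower it towards the ledge.

Call:
arm_command(motion="1 0.001 -0.001 0.03 0; 1 0.001 -0.001 0.06 0; 1 0.001 -0.001 0.07 0; 1 0.001 -0.001 0.073 0; 1 0.001 -0.001 0.073 0")

```text
time: 6.35
eef_pos: [0.5541, 0.1904, 0.0479]
orientation: [3.104, 0.457, 0.004]
wrist_force: [-0.0, 0.2, -1.8]
opening: 0.0092
```

```bash
python3 - <<'E'
from h import *
T=S2W([-.064,-.0024,0])[0]; T[2]=.045
print(rel(T),robot.get_obs()["wrist_force"])
c,im,d=snap("wrist","w6.png")
cv2.imwrite("pics/w6c.png",cv2.resize(im[120:400,200:500],(640,600)))
E
```

```text
(array([-0.0008, -0.0006,  0.0029]), np.float64(16.74), array([ 0.0018,  0.0044, -1.    ])) [-0.01296681  0.19430774 -1.80638228]
```

View pics/w6c.png

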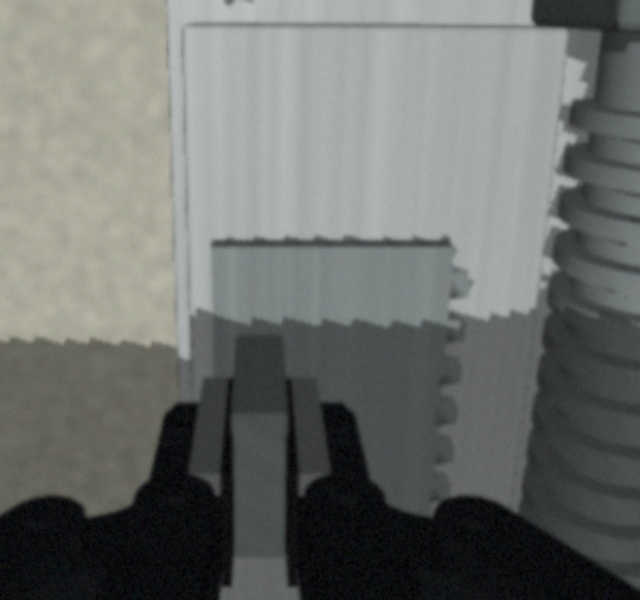

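Call:
arm_command(motion="1 0.0 0 0.002 0; 1 0.0 0 0.003 0; 1 0.0 0 0.003 0")

```text
time: 6.78
eef_pos: [0.5542, 0.1906, 0.0452]
orientation: [3.104, 0.457, 0.004]
wrist_force: [-0.5, 0.5, -1.6]
opening: 0.009
```

```bash
python3 - <<'E'
from h import *
T=S2W([-.064,-.0024,0])[0]; T[2]=.045
o=robot.get_obs();print(rel(T),o["wrist_force"],o["eef_pos"],o["moment"])
E
```

```text
(array([-0.0009, -0.0004,  0.0002]), np.float64(16.75), array([ 0.0022,  0.0045, -1.    ])) [-0.52717441  0.53492365 -1.64638194] [0.55422419 0.19059911 0.04517612] [-0.03828075  0.04267262  0.0349299 ]
```

Call:
arm_command(motion="1 0.002 0 0.0003 0; 1 0.007 0 0.0003 0; 1 0.012 0 0.0003 0; 1 0.014 0 0.0003 0; 1 0.014 0 0.0003 0")

```text
time: 7.4
eef_pos: [0.5679, 0.1947, 0.0449]
orientation: [3.104, 0.457, 0.005]
wrist_force: [-0.1, 0.5, -1.4]
opening: 0.0093
```

```bash
python3 - <<'E'
from h import *
T=S2W([-.044,-.0024,0])[0]; T[2]=.045
c,im,d=snap("wrist","w7.png")
o=robot.get_obs();print(rel(T),o["wrist_force"],o["eef_pos"])
s=8; xs=np.arange(-35,15,1/s); ys=np.arange(-35,65,1/s)
X,Y=np.meshgrid(xs,ys,indexing="ij")
outs=[]
for z,a,b in ((.005,-35,-2),(.0025,-5,13)):
    q=proj(c,S2W(np.c_[X.ravel()/1e3,Y.ravel()/1e3,np.full(X.size,z)])).reshape(*X.shape,2).astype(np.float32)
    g=cv2.remap(im,q[...,0],q[...,1],cv2.INTER_CUBIC)
    g=cv2.convertScaleAbs(g,alpha=1.3,beta=20)
    for y in range(-30,65,10): cv2.line(g,(int((y+35)*s),(a+35)*s),(int((y+35)*s),(a+35)*s+8),(0,0,255),1)
    outs.append(g[(a+35)*s:(b+35)*s])
cv2.imwrite("pics/rect7.png",np.vstack(outs))
E
```

```text
(array([ 0.005 , -0.0004, -0.0001]), np.float64(16.76), array([ 0.0023,  0.0045, -1.    ])) [ 0.71877285  0.10845224 -1.23644168] [0.56774662 0.19468487 0.04489856]
```

View pics/rect7.png

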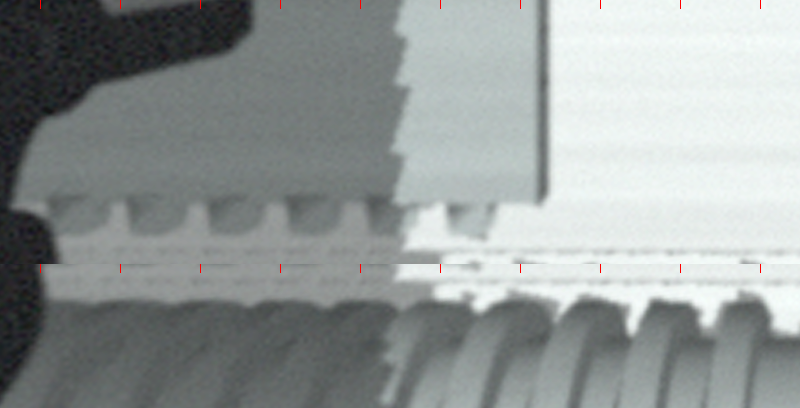

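Seen from above, the leaf's y is about -1.0 mm against the -2.4 it needs, and the tip-to-crest gap is about 5 mm. I'll shift it and creep in.

Call:
arm_command(motion="1 0.001 0.0014 0 0; 1 0.003 0.0014 0 0; 1 0.004 0.0014 0 0; 1 0.004 0.0014 0 0")

```text
time: 7.95
eef_pos: [0.5721, 0.1945, 0.0449]
orientation: [3.104, 0.457, 0.005]
wrist_force: [0.7, -0.2, -1.5]
opening: 0.0094
```

```bash
cat > st.py <<'E'
from h import *
o=robot.get_obs(); RT=cv2.Rodrigues(o["orientation"])[0]
p=o["eef_pos"]-MARK; f=o["wrist_force"]
print("t %.2f leaf x %.2f tcp y %.2f z %.2f mm ang %.2f"%(o["time"],1e3*(p@SX)+22,1e3*p@SY,1e3*o["eef_pos"][2],np.rad2deg(np.arctan2(RT[1,0],RT[0,0]))),"F sx %.2f sy %.2f z %.2f"%(f@SX,f@SY,f[2]),"m",o["moment"].round(2),"op",o["opening"].round(4))
E
python3 st.py
```

```text
Traceback (most recent call last):
  File "st.py", line 4, in <module>
    print("t %.2f leaf x %.2f tcp y %.2f z %.2f mm ang %.2f"%(o["time"],1e3*(p@SX)+22,1e3*p@SY,1e3*o["eef_pos"][2],np.rad2deg(np.arctan2(RT[1,0],RT[0,0]))),"F sx %.2f sy %.2f z %.2f"%(f@SX,f@SY,f[2]),"m",o["moment"].round(2),"op",o["opening"].round(4))
                                                                                                                                                                                                                                      ^^^^^^^^^^^^^^^^^^
AttributeError: 'float' object has no attribute 'round'
```

Call:
arm_command(motion="1 0.0003 0 0 0; 1 0.0006 0 0 0; 1 0.0006 0 0 0")

```text
time: 8.32
eef_pos: [0.5726, 0.1947, 0.0449]
orientation: [3.104, 0.457, 0.005]
wrist_force: [-0.2, -0.5, -2.1]
opening: 0.0092
```

```bash
sed -i 's/o\["opening"\].round(4)/round(o["opening"],4)/' st.py
python3 st.py
```

```text
t 8.32 leaf x -22.26 tcp y -4.22 z 44.89 mm ang 16.76 F sx -0.37 sy -0.40 z -2.09 m [ 0.    0.08 -0.02] op 0.0092
```

Call:
arm_command(motion="1 0.0003 0 0 0; 1 0.0006 0 0 0; 1 0.0006 0 0 0")

```text
time: 8.7
eef_pos: [0.5733, 0.1949, 0.0449]
orientation: [3.104, 0.457, 0.005]
wrist_force: [-0.6, -0.1, -1.0]
opening: 0.0093
```

```bash
python3 st.py
```

```text
t 8.70 leaf x -21.59 tcp y -4.24 z 44.90 mm ang 16.76 F sx -0.56 sy 0.07 z -1.02 m [ 0.01 -0.02  0.01] op 0.0093
```

Call:
arm_command(motion="1 0.0003 0 0 0; 1 0.0007 0 0 0; 1 0.0007 0 0 0")

```text
time: 9.07
eef_pos: [0.574, 0.1951, 0.0449]
orientation: [3.104, 0.457, 0.005]
wrist_force: [-0.1, -0.2, -1.5]
opening: 0.0095
```

Call:
arm_command(motion="1 0.0003 0 0 0; 1 0.0006 0 0 0; 1 0.0006 0 0 0")

```text
time: 9.45
eef_pos: [0.5745, 0.1953, 0.0449]
orientation: [3.104, 0.457, 0.005]
wrist_force: [-0.1, -0.4, -1.2]
opening: 0.0091
```

```bash
python3 st.py
```

```text
t 9.45 leaf x -20.34 tcp y -4.15 z 44.89 mm ang 16.76 F sx -0.25 sy -0.32 z -1.22 m [0.   0.23 0.1 ] op 0.0091
```

Call:
arm_command(motion="1 0.0003 0 0 0; 1 0.0005 0 0 0; 1 0.0005 0 0 0")

```text
time: 9.82
eef_pos: [0.5749, 0.1955, 0.0449]
orientation: [3.104, 0.457, 0.004]
wrist_force: [-1.6, 1.1, -0.7]
opening: 0.0094
```

Call:
arm_command(motion="1 0.0003 0 0 0; 1 0.0005 0 0 0; 1 0.0005 0 0 0")

```text
time: 10.2
eef_pos: [0.5753, 0.1957, 0.0449]
orientation: [3.104, 0.457, 0.004]
wrist_force: [-1.5, 0.3, 0.0]
opening: 0.0092
```

```bash
python3 st.py
```

```text
t 10.20 leaf x -19.41 tcp y -4.04 z 44.87 mm ang 16.76 F sx -1.38 sy 0.71 z 0.02 m [0.02 0.3  0.02] op 0.0092
```

Call:
arm_command(motion="1 0 -0.0002 0 0; 1 0.0003 -0.0003 0 0; 1 0.0004 -0.0003 0 0")

```text
time: 10.58
eef_pos: [0.5759, 0.196, 0.0449]
orientation: [3.104, 0.457, 0.005]
wrist_force: [-0.5, -0.1, -1.3]
opening: 0.0094
```

```bash
python3 st.py
```

```text
t 10.57 leaf x -18.80 tcp y -3.86 z 44.87 mm ang 16.76 F sx -0.52 sy 0.01 z -1.25 m [-0.02  0.12  0.02] op 0.0094
```

Call:
arm_command(motion="1 0.0002 -0.0001 0 0; 1 0.0005 -0.0001 0 0; 1 0.0005 -0.0001 0 0")

```text
time: 10.95
eef_pos: [0.5764, 0.1963, 0.0449]
orientation: [3.104, 0.457, 0.005]
wrist_force: [-0.3, 0.9, -2.7]
opening: 0.0091
```

Call:
arm_command(motion="1 0.0002 0 0 0; 1 0.0005 0 0 0; 1 0.0005 0 0 0")

```text
time: 11.32
eef_pos: [0.5769, 0.1965, 0.0449]
orientation: [3.104, 0.457, 0.005]
wrist_force: [-0.7, -0.7, -1.6]
opening: 0.0093
```

```bash
python3 st.py
```

```text
t 11.32 leaf x -17.69 tcp y -3.75 z 44.90 mm ang 16.76 F sx -0.85 sy -0.49 z -1.56 m [-0.01  0.09  0.01] op 0.0093
```

Call:
arm_command(motion="1 0.0002 0 0 0; 1 0.0005 0 0 0; 1 0.0005 0 0 0")

```text
time: 11.7
eef_pos: [0.5773, 0.1966, 0.0449]
orientation: [3.104, 0.457, 0.005]
wrist_force: [-0.6, 0.2, -0.7]
opening: 0.0093
```

```bash
python3 st.py
```

```text
t 11.70 leaf x -17.21 tcp y -3.72 z 44.89 mm ang 16.76 F sx -0.53 sy 0.37 z -0.66 m [0.04 0.09 0.03] op 0.0093
```

Call:
arm_command(motion="1 0.0002 0 0 0; 1 0.0005 0 0 0; 1 0.0005 0 0 0")

```text
time: 12.08
eef_pos: [0.5776, 0.1968, 0.0449]
orientation: [3.104, 0.457, 0.005]
wrist_force: [-3.1, -0.1, 0.8]
opening: 0.0095
```

```bash
python3 st.py
```

```text
t 12.07 leaf x -16.88 tcp y -3.69 z 44.90 mm ang 16.76 F sx -3.01 sy 0.77 z 0.76 m [-0.07  0.29 -0.01] op 0.0095
```

Call:
arm_command(motion="1 0.0002 0 0 0; 1 0.0004 0 0 0; 1 0.0004 0 0 0")

```text
time: 12.45
eef_pos: [0.5777, 0.1968, 0.0449]
orientation: [3.104, 0.457, 0.003]
wrist_force: [-4.3, -1.0, 2.0]
opening: 0.0095
```

```bash
python3 st.py
```

```text
t 12.45 leaf x -16.82 tcp y -3.67 z 44.87 mm ang 16.76 F sx -4.37 sy 0.27 z 2.02 m [-0.17  0.73 -0.04] op 0.0095
```

Call:
arm_command(motion="1 0.0004 0 0 0; 1 0.0005 0 0 0; 1 0.0005 0 0 0; 1 0.0005 0 0 0; 1 0.0005 0 0 0")

```text
time: 13.08
eef_pos: [0.5777, 0.1968, 0.0449]
orientation: [3.104, 0.457, 0.001]
wrist_force: [-4.9, -1.9, 2.6]
opening: 0.0092
```

```bash
python3 st.py; python3 - <<'E'
from h import *
c,im,d=snap("wrist","w8.png")
cv2.imwrite("pics/w8c.png",cv2.resize(im[120:400,200:500],(640,600),interpolation=cv2.INTER_CUBIC))
E
```

```text
t 13.07 leaf x -16.77 tcp y -3.66 z 44.88 mm ang 16.76 F sx -5.27 sy -0.35 z 2.61 m [-0.28  0.85 -0.04] op 0.0092
```

View pics/w8c.png

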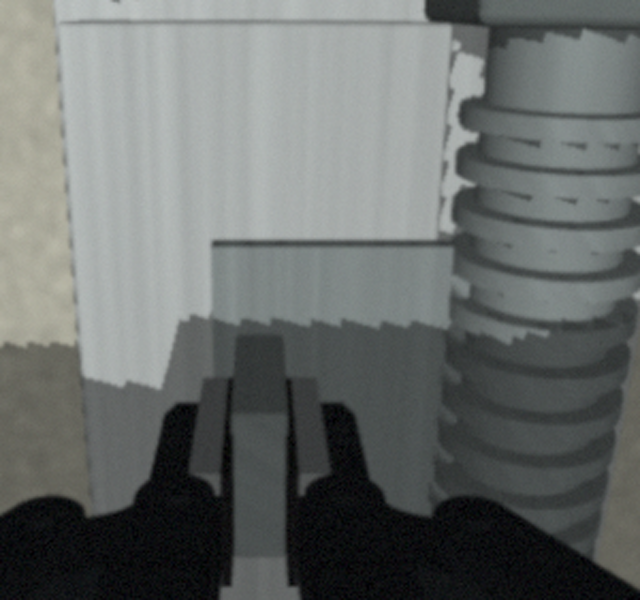

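The crop shows the teeth in the grooves and the blade edge up against the crests at about (450,300). I'll press once more at about 7 N for margin, then release with a limited opening.

Call:
arm_command(motion="1 0.0006 0 0 0; 1 0.0007 0 0 0; 1 0.0007 0 0 0; 1 0.0007 0 0 0; 1 0.0007 0 0 0")

```text
time: 13.75
eef_pos: [0.5777, 0.1968, 0.0449]
orientation: [3.104, 0.457, -0.002]
wrist_force: [-6.1, -1.9, 3.9]
opening: 0.0095
```

```bash
python3 st.py
```

```text
t 13.75 leaf x -16.76 tcp y -3.65 z 44.91 mm ang 16.77 F sx -6.42 sy -0.08 z 3.94 m [-0.32  0.93 -0.05] op 0.0095
```

Call:
arm_command(motion="1 0 0 0 0; 1 0.0001 0 0 0", grip_force=20)

```text
time: 14.0
eef_pos: [0.5777, 0.1968, 0.0449]
orientation: [3.104, 0.457, -0.003]
wrist_force: [-5.2, -0.7, 3.2]
opening: 0.0093
```

```bash
python3 st.py
```

```text
t 14.00 leaf x -16.77 tcp y -3.66 z 44.94 mm ang 16.77 F sx -5.14 sy 0.85 z 3.24 m [-0.19  0.69 -0.03] op 0.0093
```

Call:
arm_command(motion="0.85 0 0 0 0; 0.8 0 0 0 0; 0.75 0 0 0 0; 0.75 0 0 0 0")

```text
time: 14.5
eef_pos: [0.578, 0.1969, 0.045]
orientation: [3.104, 0.457, -0.002]
wrist_force: [0.2, -0.2, -0.2]
opening: 0.0213
```

```bash
python3 st.py
```

```text
t 14.50 leaf x -16.55 tcp y -3.68 z 45.01 mm ang 16.77 F sx 0.14 sy -0.29 z -0.19 m [ 0.01 -0.01  0.04] op 0.0213
```

Call:
arm_command(motion="0.75 0 0 -0.01 0; 0.75 0 0 -0.03 0; 0.75 0 0 -0.06 0; 0.75 0 0 -0.1 0; 0.75 0 0 -0.13 0")

```text
time: 15.12
eef_pos: [0.579, 0.1977, 0.179]
orientation: [3.104, 0.457, 0.005]
wrist_force: [0.4, -0.7, -0.4]
opening: 0.0213
```

Call:
arm_command(motion="0.75 0 0 0 0; 0.75 0 0 0 0; 0.75 0 0 0 0")

```text
time: 15.5
eef_pos: [0.5779, 0.1975, 0.1772]
orientation: [3.104, 0.457, -0.0]
wrist_force: [-0.4, 0.5, 0.2]
opening: 0.0216
```

```bash
python3 st.py; python3 - <<'E'
from h import *
c,im,d=snap("wrist","w9.png")
P,ok=cloud(c,d,100,600,20,470)
M=(P-MARK); x=M@SX;y=M@SY;z=M[:,2]
tab=ok&(z>.036)&(z<.044)&(abs(x+.04)<.03)&(abs(y)<.04); Q=np.c_[x,y][tab]*1e3
print("tab top",tab.sum(),cv2.minAreaRect(Q.astype(np.float32)),z[tab].mean())
b=ok&(z>.003)&(z<.008)&(x<-.002)&(x>-.055)&(abs(y)<.045); Q=np.c_[x,y][b]*1e3
print("blade",b.sum(),cv2.minAreaRect(Q.astype(np.float32)))
A_=np.c_[x[b],y[b],np.ones(b.sum())]; print("plane",np.linalg.lstsq(A_,z[b],rcond=None)[0])
ch=ok&(z>.0265)&(z<.0295)&(x>-.01)&(abs(y)>.07); Q=np.c_[x,y][ch]*1e3
print("cheeks (expect 21,0)",cv2.minAreaRect(Q.astype(np.float32)))
K=im[80:380,180:560]; cv2.imwrite("pics/w9c.png",cv2.resize(K,(760,600),interpolation=cv2.INTER_CUBIC))
E
```

```text
t 15.50 leaf x -16.39 tcp y -3.10 z 177.19 mm ang 16.76 F sx -0.22 sy 0.55 z 0.24 m [-0.03 -0.03  0.01] op 0.0216
tab top 555 ((-39.68947982788086, -2.8388805389404297), (9.454448699951172, 30.405107498168945), 0.27971237897872925) 0.03948762630205246
blade 4015 ((-25.51165771484375, -2.6491966247558594), (68.32806396484375, 47.35708236694336), 89.51866149902344)
plane [-0.00178695  0.00105439  0.00464095]
cheeks (expect 21,0) ((75.80170440673828, -55.17864990234375), (132.89422607421875, 321.63592529296875), 38.93400192260742)
```

View pics/w9c.png

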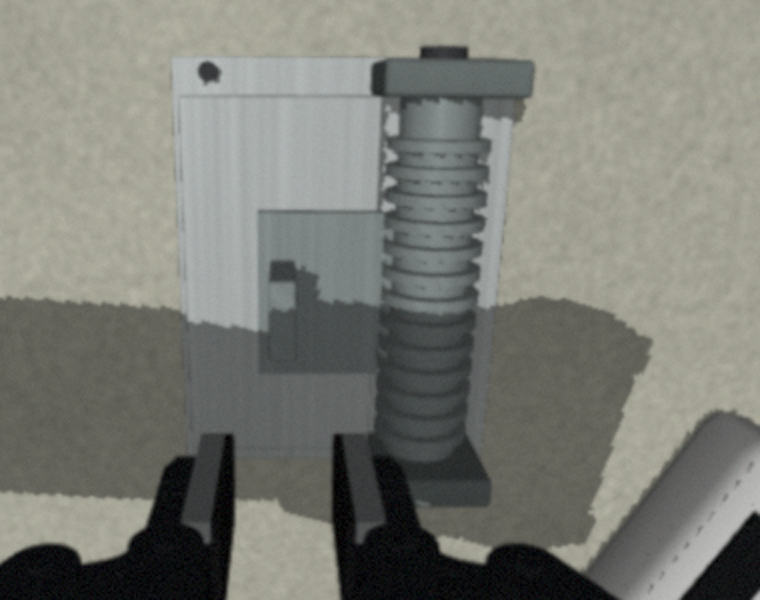

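The leaf lies with its blade edge on the crests. Its tab top is at mark x = -39.7 mm, which puts the leaf origin at -17.7 mm; y is -2.8 mm and it is square to about 0.3° and level. I'm handing it in.

```bash
python3 -c "
from h import *
print(robot.job_done())"
```

```text
the job is handed in; nothing more can be done
None
```

The six-tooth leaf is seated in the lead screw's thread, released and handed in at about 15.6 s of the 54 s allowed. The hand-in gave no verdict.

- **What I did:** I took leaf_mid by its tab, laid it on the grey stand's ledge and crept it towards the screw. It met a tooth flank early and needed about 0.3 mm of sideways shift before the teeth dropped home. I then pressed it at about 5 to 6.4 N at the wrist for over a second. The highest wrist reading I saw along the screw's push direction was 6.4 N.
- **Last check (camera depth, after letting go):**
  - Leaf origin at about x = -17.7 mm, y = -2.7 mm in the stand_mark frame.
  - Square within 0.3 to 0.5°, blade level within about 0.1°.
  - Gripper well clear above it.
- **Disagreements:**
  - The arm's own position put the seated leaf at x = -16.8 mm, about 1 mm off the camera's figure. That is within the calibration error, and both are inside the limits.
  - The last re-check of the stand's cheeks picked up background points, so I ignored it. I relied on two earlier cheek fits that agreed to 0.3 mm.
- **Not re-checked:** I did not photograph the other leaves and bystanders again at the end. The arm passed well above them, and no wrist force pointed to contact.

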